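# Fetch the green salsa from the latched condiment chest

### The job

Give the red latch knob on the front of the steel condiment chest its quarter turn clockwise, swing the lid up until it stands upright or further back, and leave it open. Then take the jar with the green cap out of the chest and set it down gently, upright, on the blue tray, and let go. Leave the red-capped jar, the salt shaker and the bowl of limes where they are.

Things in the scene. Friction and masses are not known exactly. Their poses are not given: they have to be found in the camera images.
- chest: Fixed open steel box, 180 (x) by 300 (y) by 100 mm high, walls and floor 5 mm thick. Origin: centre of its underside, on the table. x points from the latch side (front, nearest the robot) to the hinge side, z up. A dark ledge at the front (50 mm deep, 90 wide, top 97.5 mm up) carries the latch, whose vertical axis is at x -115, y +80 mm. Two jars stand on its floor.
- latch_grip (a point): On the vertical axis of the latch knob, 138.5 mm above the table, where to grip. Red upright bar 44 mm long, 12 mm thick, from 115 to 151 mm above the table; under it, along the bar, a dark cam ear (14 mm wide, reaching 45 mm from the axis, 110 to 115 mm above the table). This frame's x points along the bar towards the ear and turns with the knob.
- latch (a joint): Angle of the latch knob, rad. 0: bar and ear point along the chest's +x, the ear over the lid's front edge, holding it shut. Grows to 1.57 as the knob is turned clockwise seen from above; the ear then points along the chest's -y. The ear clears the lid from about 1.2. Stiff (0.08 N m), stays where left.
- lid_bar (a point): Middle of the lid's black lift bar: round, 12 mm thick, 90 mm long, parallel to the chest's y, its centre line 35 mm above the lid's top face, on two end posts. With the lid closed it is at x -65, y -40 mm in the chest's frame, 143.5 mm above the table. It moves with the lid.
- lid (a joint): Opening of the aluminium lid, rad: 0 closed, 1.57 upright, 1.9 stop. Plate 180 by 300 by 8 mm, 0.5 kg, hinged along the chest's far (+x) edge; it swings up and away from the latch side and stays at any angle (hinge friction 0.65 N m). Its underside is level with the hinge line when closed; the bar lies 155 mm from the hinge along the lid and 43 mm above the underside.
- lid_hinge (a point): Middle of the lid's hinge line, at x = +90, y = 0 mm in the chest's frame, 100.5 mm above the table.
- jar_green: Loose closed jar, a straight cylinder 52 mm in diameter and 80 mm tall with a green cap (top 18 mm) and green contents, about 0.25 kg. Origin: centre of its underside, z up. It stands in the chest, in the left or the right half, its underside 5 mm above the table; the yaw means nothing.
- jar_red: The other jar in the chest, same shape and size, with red cap and red contents. Origin: centre of its underside. To be left alone.
- tray: Fixed blue serving tray, 200 mm (x) by 220 mm (y), rim 16 mm high and 4 mm thick, floor 4 mm thick. Origin: centre of its underside, on the table.
- shaker: Loose salt shaker, clear with steel top, 44 mm in diameter, 94 mm tall. Origin: centre of its underside. To be left alone.
- lime_bowl: Loose aluminium bowl of limes, 140 mm in diameter, 94 mm tall with the limes. Origin: centre of its underside. To be left alone.

How it is judged:
By the outcome, as a careful person would: the job done as asked, in the order asked, and still so for the second after the job is handed in, with the robot touching nothing.
It also fails if it takes over 72 s, if anything falls off the work surface, if the arm or the gripper's body presses on something with over 40 N, if the wrist force passes 120 N, or if a joint passes its speed limit or range.

### The arm

A 6-joint arm with a two-finger parallel gripper is mounted at the origin on the work surface. World frame = base frame: x ahead of the robot, y to its left, z up, the work surface at z = 0. Lengths are in mm, angles in rad, forces in N, time in s.
With the tool pointing down it reaches from about 350 to 775 mm from the base axis. Payload 7.3 kg.
Tool frame: the origin (TCP) lies midway between the tips of the shut fingers; the grasp point (between the pads) lies 19 mm behind it; z points along the fingers, y is the line along which they close (so a half turn about z gives the same grasp; the last joint's range is limited). The gripper opens to 92 mm and grips with 3 to 60 N. Pads are 19 mm wide; open, the fingers measure 130 mm over their backs; the gripper's body (75 mm by 190 mm) begins 47 mm behind the grasp point.
Start: joints at [-1.248, 0.342, 1.524, -0, 1.275, -0.146], TCP at [237.228, -468.367, 226.741] pointing down, gripper open.
Joint ranges: [-2.53, 2.53], [-0.77, 2.02], [0.04, 2.7], [-1, 4.14], [0.28, 2.66], [-3.11, 3.11]. Speed limits (rad/s): [2.57, 2.57, 3.14, 3.14, 3.14, 3.14].

### API

Orientations are given as [roll, pitch, yaw] about the fixed x, y, z axes, in that order (R = Rz(yaw) Ry(pitch) Rx(roll)).
In Python, from station import read_state, cams, close_job gives the robot as it stands.
- The arm moves only by the tool apply_moves, never from a script. Its argument "series" is one flat list of numbers, 7 for each row, row after row: the turn, a rotation vector about the tool's x, y, z in degrees, then the shift along the tool's x, y, z in mm, then the finger opening in mm, from 0 to 91.8. In form: [rx, ry, rz, x, y, z, claw, rx, ry, rz, x, y, z, claw, ...]. A call has 1 to 5 rows; each row shifts and turns the commanded pose from where the row before left it, along the tool's axes as they then stand; what a row does not reach is not made up. A row lasts 1/10 s, in which the tool goes at most 50 mm and 8.59 degrees, less where a joint would pass 70% of its speed; a pose out of reach is approached as far as the arm can. A call is refused whole if a number of a shift passes 50 or a number of a turn 8.59, either way. A call with a gripper value outside its range is refused whole. The fingers move at their own pace and stop on an object; the grip force is fixed at half the most. Time passes only in rows, so rows that do not move let the fingers close. It gives the time, the measured TCP pose, the force, the opening and the grip force at its end, in the units of the state.
- read_state(): the state, without advancing time (a new reading comes with each control period).
- cams.grab_frame(name): name is "scene" or "top" or "wrist"; returns the picture (480x640x3 uint8, red, green, blue); there is no depth.
- cams.camera_info(name): a dict with "mtx" (3x3 intrinsics, pixels), "world_from_camera" (4x4, takes a point from camera to world coordinates). Camera axes: x right, y down, z forward; pixel columns grow to the right and rows downward; lengths in mm; the calibration is good to about 2 mm. The wrist camera is an equidistant fisheye: a pixel r from the principal point sees the ray r / f radians off the axis. A picture is of the moment at which its call begins: read the wrist's pose just before it. camera_info takes no time and is no camera call; for the wrist camera it gives the pose at the moment of the call.
- close_job(): hands the job in; it is judged then, once.
The state is a dict: "clock": time; "joint_positions": joint angles; "joint_velocities": joint speeds; "joint_torque": joint torques, N m; "tcp_pos": TCP position; "orientation": TCP orientation; "ft_force": force on the tool from outside, world axes, zero at the start; "wrist_torque": the same for the moment, N m; "grip_width": finger opening in mm; "grasp_force": force on a finger pad.
Only numpy, scipy, OpenCV 4.12 (cv2) and the standard library are available. Lean on these libraries where they do the work, as an engineer would, in place of code of your own. Each camera call takes 0.05 s, during which the arm holds its last target. There are 200 camera calls.

## Working session

There is one attempt and no reset: what is moved stays moved. The work goes in short steps, Python scripts to look and compute and a tool call to move; the robot and the scene stay as the last step left them, time stands still between calls to the robot, and variables do not carry over. Pictures are saved under pics/ and viewed, at most 10 in all, crops included, and the job is handed in when it is done.

Besides the shell and the picture viewer there is one more tool, called as name(argument=value, ...), one argument or row to a line, values as JSON. apply_moves: Moves the arm, as the interface text tells. Its arguments: {"type":"object","properties":{"series":{"type":"array","items":{"type":"number"}}},"required":["series"]}

```bash
mkdir -p pics; python3 - <<'E'
from station import *
import cv2,numpy as np
np.set_printoptions(suppress=True,precision=4)
s=read_state();print(s)
for n in("scene","top"):
    cv2.imwrite(f"pics/{n}0.png",cams.grab_frame(n)[:,:,::-1]);i=cams.camera_info(n);print(n,i)
E
```

```text
{'clock': 0.0, 'joint_positions': array([-1.248 ,  0.3427,  1.525 , -0.    ,  1.2754, -0.146 ]), 'joint_velocities': array([-0.0001, -0.0005, -0.0015,  0.0005, -0.0006, -0.    ]), 'joint_torque': array([  0.0018, -43.1235, -24.4215,   0.0719,   0.0559,  -0.0001]), 'tcp_pos': array([ 237.0961, -467.9822,  226.0467]), 'orientation': array([-3.1401, -0.0002,  0.4688]), 'ft_force': array([-0.3605, -0.5372,  0.8003]), 'wrist_torque': array([-0.0152, -0.0099,  0.0277]), 'grasp_force': 0.0, 'grip_width': 92.05737058999345}
scene {'mtx': array([[526.4575,   0.    , 324.7694],
       [  0.    , 526.4575, 236.7119],
       [  0.    ,   0.    ,   1.    ]]), 'world_from_camera': array([[  -0.6224,    0.4322,   -0.6526, 1463.511 ],
       [   0.7827,    0.3402,   -0.5212,  782.9872],
       [  -0.0032,   -0.8352,   -0.55  ,  866.9729],
       [   0.    ,    0.    ,    0.    ,    1.    ]])}
top {'mtx': array([[557.974 ,   0.    , 316.2738],
       [  0.    , 557.974 , 245.4299],
       [  0.    ,   0.    ,   1.    ]]), 'world_from_camera': array([[   0.0136,   -0.9951,    0.0983,  416.0222],
       [  -0.9997,   -0.0157,   -0.0199,   52.4881],
       [   0.0213,   -0.098 ,   -0.995 , 1408.826 ],
       [   0.    ,    0.    ,    0.    ,    1.    ]])}
```

View pics/top0.png

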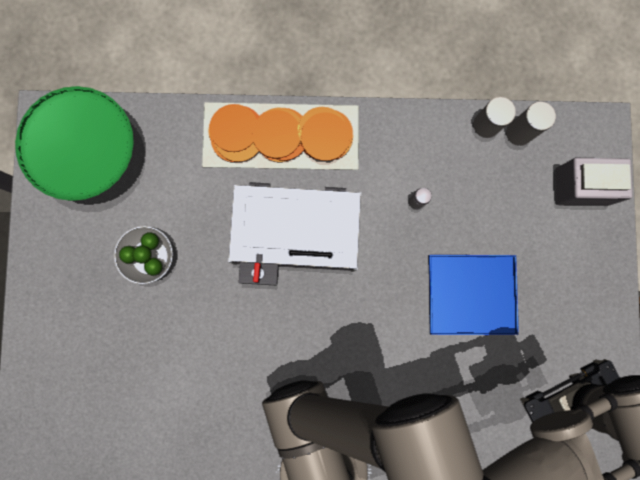

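View pics/scene0.png

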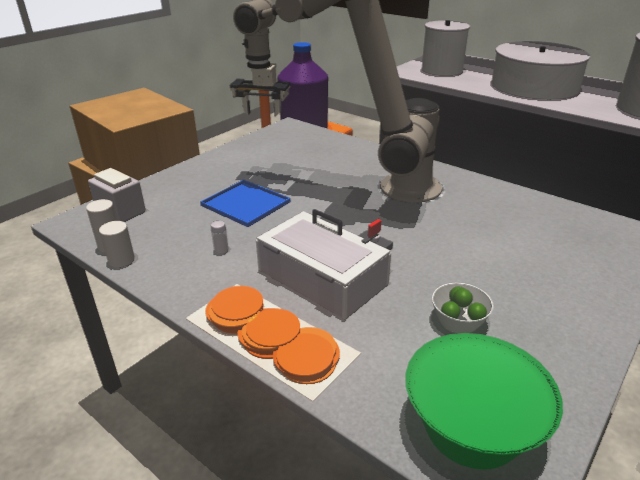

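The top view shows the chest lid with corners near (234,186), (359,193), (356,269) and (230,262). The red knob is near (258,270), the lift bar runs (290–332, 253), and the tray spans (429–517, 255–334). The shaker is at (420,197) and the limes at (144,255). In the scene view the lid is shut and the ear lies over it.

```bash
cat > h.py <<'E'
from station import *
import cv2,numpy as np
from scipy.spatial.transform import Rotation as R
np.set_printoptions(suppress=True,precision=3)
def ray(name,uv,z):
    i=cams.camera_info(name);K=i["mtx"];T=i["world_from_camera"]
    uv=np.atleast_2d(uv).astype(float)
    d=np.c_[(uv-K[:2,2])/[K[0,0],K[1,1]],np.ones(len(uv))]@T[:3,:3].T
    return T[:3,3]+d*((z-T[2,3])/d[:,2])[:,None]
def proj(name,P):
    i=cams.camera_info(name);T=np.linalg.inv(i["world_from_camera"]);p=np.atleast_2d(P)@T[:3,:3].T+T[:3,3]
    p=p@i["mtx"].T;return p[:,:2]/p[:,2:]
def tool(dw):  # world shift -> tool axes at present
    s=read_state();return R.from_euler("xyz",s["orientation"]).inv().apply(dw)
E
python3 - <<'E'
from h import *
im=cv2.imread("pics/top0.png").astype(int);b,g,r=im[...,0],im[...,1],im[...,2]
def big(m,box):
    z=np.zeros(m.shape,np.uint8);x0,y0,x1,y1=box;z[y0:y1,x0:x1]=m[y0:y1,x0:x1]
    c=cv2.findContours(z,cv2.RETR_EXTERNAL,cv2.CHAIN_APPROX_NONE)[0];return max(c,key=cv2.contourArea)[:,0]
def rect(n,m,box,z):
    P=ray("top",big(m,box),z)[:,:2].astype(np.float32);c,s,a=cv2.minAreaRect(P);print(n,np.array(c),np.array(s),a)
rect("lid",(im.min(2)>150),(215,172,375,285),108.5)
rect("red",(r>140)&(g<80),(240,250,280,290),151)
rect("bar",(im.max(2)<70),(284,240,340,260),143.5)
rect("tray",(b>120)&(r<80),(400,230,540,350),10)
for n,u,z in(("shaker",(423,193),94),("limes",(144,255),60)):print(n,ray("top",u,z))
E
```

```text
lid [589.74   72.966] [314.788 185.242] 87.43046569824219
red [478.115 162.352] [10.743 41.116] 85.66094207763672
bar [522.764  41.061] [95.971 10.16 ] 86.46771240234375
tray [ 437.335 -370.768] [198.11  219.981] 0.7093304991722107
shaker [[ 676.381 -228.309   94.   ]]
limes [[519.545 440.335  60.   ]]
```

Position check: the latch and lift-bar measurements both give the chest centre at about (589.5, 77.8) with yaw −2.5°. I'm travelling to above the knob now.

apply_moves(
  series=[0, 0, 0, 35.7, -32.4, 0, 60, 0, 0, 0, 35.7, -32.4, 0, 60, 0, 0, 0, 35.7, -32.4, 0, 60, 0, 0, 0, 35.7, -32.4, 0, 60, 0, 0, 0, 35.7, -32.4, 0, 60],
)

```text
clock: 0.6
tcp_pos: [323.4, -241.3, 226.5]
orientation: [-3.141, -0.0, 0.468]
ft_force: [1.0, 0.1, 0.4]
grip_width: 60.8
grasp_force: 0.0
```

apply_moves(
  series=[0, 0, 0, 35.7, -32.4, 0, 60, 0, 0, 0, 35.7, -32.4, 0, 60, 0, 0, 0, 35.7, -32.4, 0, 60, 0, 0, 0, 35.7, -32.4, 0, 60, 0, 0, 0, 35.7, -32.4, 0, 60],
)

```text
clock: 1.1
tcp_pos: [409.5, -16.0, 226.7]
orientation: [3.141, -0.0, 0.469]
ft_force: [1.0, -0.5, 0.8]
grip_width: 59.8
grasp_force: 0.0
```

apply_moves(
  series=[0, 0, 0, 35.7, -32.4, 0, 60, 0, 0, 0, 35.7, -32.4, 0, 60, 0, 0, 0, 35.7, -32.4, 0, 60, 0, 0, 0, 35.7, -32.4, 0, 60, 0, 0, -8.5, 0, 0, 0, 60],
)

```text
clock: 1.6
tcp_pos: [479.0, 166.9, 226.0]
orientation: [-3.14, -0.001, 0.622]
ft_force: [1.5, -1.3, -0.3]
grip_width: 60.1
grasp_force: 0.0
```

apply_moves(
  series=[0, 0, -8.5, 0, 0, 0, 60, 0, 0, -8.5, 0, 0, 0, 60, 0, 0, -8.5, 0, 0, 0, 60, 0, 0, -8.5, 0, 0, 0, 60, 0, 0, -8.5, 0, 0, 0, 60],
)

```text
clock: 2.1
tcp_pos: [477.9, 162.1, 226.3]
orientation: [-3.141, 0.0, 1.365]
ft_force: [-0.1, 0.4, -0.3]
grip_width: 60.1
grasp_force: 0.0
```

apply_moves(
  series=[0, 0, -8.5, 0, 0, 0, 60, 0, 0, -8.5, 0, 0, 0, 60, 0, 0, -8.5, 0, 0, 0, 60, 0, 0, -8.5, 0, 0, 0, 60, 0, 0, -8.5, 0, 0, 0, 60],
)

```text
clock: 2.6
tcp_pos: [477.9, 162.1, 226.3]
orientation: [-3.141, -0.0, 2.107]
ft_force: [0.3, 0.3, -0.4]
grip_width: 59.8
grasp_force: 0.0
```

apply_moves(
  series=[0, 0, -8.5, 0, 0, 0, 60, 0, 0, -8.5, 0, 0, 0, 60, 0, 0, -8.5, 0, 0, 0, 60, 0, 0, -8.5, 0, 0, 0, 60, 0, 0, -8.5, 0, 0, 0, 60],
)

```text
clock: 3.1
tcp_pos: [477.9, 162.1, 226.3]
orientation: [-3.141, -0.001, 2.849]
ft_force: [0.1, 0.6, 0.1]
grip_width: 60.1
grasp_force: 0.0
```

apply_moves(
  series=[0, 0, -7.1, 0, 0, 0, 60, 0, 0, -7.1, 0, 0, 0, 60, 0, 0, 0, 0, 0, 36, 60, 0, 0, 0, 0, 0, 36, 60, 0, 0, 0, 0, 0, 34, 60],
)

```text
clock: 3.6
tcp_pos: [477.8, 162.0, 119.3]
orientation: [-3.141, -0.0, 3.09]
ft_force: [0.5, -0.2, -0.3]
grip_width: 59.8
grasp_force: 0.0
```

apply_moves(
  series=[0, 0, 0, 0, 0, 0, 30, 0, 0, 0, 0, 0, 0, 0, 0, 0, 0, 0, 0, 0, 0, 0, 0, 0, 0, 0, 0, 0, 0, 0, 0, 0, 0, 0, 0],
)

```text
clock: 4.1
tcp_pos: [478.8, 162.2, 122.0]
orientation: [3.141, 0.002, 3.09]
ft_force: [-1.4, 0.2, -0.8]
grip_width: 24.5
grasp_force: 0.0
```

apply_moves(
  series=[0, 0, 0, 0, 0, 0, 0, 0, 0, 0, 0, 0, 0, 0, 0, 0, 0, 0, 0, 0, 0, 0, 0, 0, 0, 0, 0, 0],
)

```text
clock: 4.5
tcp_pos: [478.5, 162.6, 121.3]
orientation: [3.141, 0.001, 3.09]
ft_force: [-1.4, 4.6, 6.4]
grip_width: 11.9
grasp_force: 30.0
```

apply_moves(
  series=[0, 0, 8, 0, 0, 0, 0, 0, 0, 8, 0, 0, 0, 0, 0, 0, 8, 0, 0, 0, 0, 0, 0, 8, 0, 0, 0, 0, 0, 0, 8, 0, 0, 0, 0],
)

```text
clock: 5.0
tcp_pos: [478.8, 163.3, 121.3]
orientation: [3.139, 0.0, 2.386]
ft_force: [0.6, 7.4, 3.9]
grip_width: 11.8
grasp_force: 30.0
```

apply_moves(
  series=[0, 0, 8, 0, 0, 0, 0, 0, 0, 8, 0, 0, 0, 0, 0, 0, 8, 0, 0, 0, 0, 0, 0, 8, 0, 0, 0, 0, 0, 0, 8, 0, 0, 0, 0],
)

```text
clock: 5.5
tcp_pos: [479.4, 163.6, 121.3]
orientation: [3.138, -0.002, 1.688]
ft_force: [2.4, 8.4, 2.6]
grip_width: 12.5
grasp_force: 30.0
```

apply_moves(
  series=[0, 0, 8, 0, 0, 0, 0, 0, 0, 2, 0, 0, 0, 0, 0, 0, 0, 0, 0, 0, 0],
)

```text
clock: 5.8
tcp_pos: [479.5, 163.5, 121.3]
orientation: [3.138, -0.003, 1.519]
ft_force: [2.1, 8.3, 1.6]
grip_width: 12.1
grasp_force: 30.1
```

apply_moves(
  series=[0, 0, 0, 0, 0, 0, 60, 0, 0, 0, 0, 0, 0, 60, 0, 0, 0, 0, 0, -5, 60, 0, 0, 0, 0, 0, -25, 60, 0, 0, 0, 0, 0, -25, 60],
)

```text
clock: 6.3
tcp_pos: [477.6, 161.7, 176.0]
orientation: [-3.139, 0.001, 1.519]
ft_force: [1.1, 0.7, 0.2]
grip_width: 47.5
grasp_force: 0.0
```

apply_moves(
  series=[0, 0, 0, -39.6, 17.1, 0, 60, 0, 0, 0, -39.6, 17.1, 0, 60, 0, 0, 0, -39.6, 17.1, 0, 60, 0, 0, 0, 0, 0, 0, 60],
)

```text
clock: 6.7
tcp_pos: [524.8, 36.3, 175.9]
orientation: [3.14, 0.002, 1.515]
ft_force: [-0.4, -0.9, 0.1]
grip_width: 59.9
grasp_force: 0.0
```

```bash
python3 - <<'E'
from h import *
i=cams.camera_info("wrist");print(i,read_state()["tcp_pos"])
a=cams.grab_frame("wrist")[:,:,::-1];b=cams.grab_frame("top")[130:330,190:410,::-1]
cv2.imwrite("pics/w1.png",np.hstack([cv2.resize(a,(400,300)),cv2.resize(b,(330,300))]))
E
```

```text
{'mtx': array([[371.648,   0.   , 323.871],
       [  0.   , 371.648, 239.552],
       [  0.   ,   0.   ,   1.   ]]), 'world_from_camera': array([[  0.998,  -0.055,  -0.015, 527.154],
       [ -0.057,  -0.961,  -0.269, 108.075],
       [  0.001,   0.269,  -0.963, 333.8  ],
       [  0.   ,   0.   ,   0.   ,   1.   ]])} [524.804  36.254 175.893]
```

View pics/w1.png

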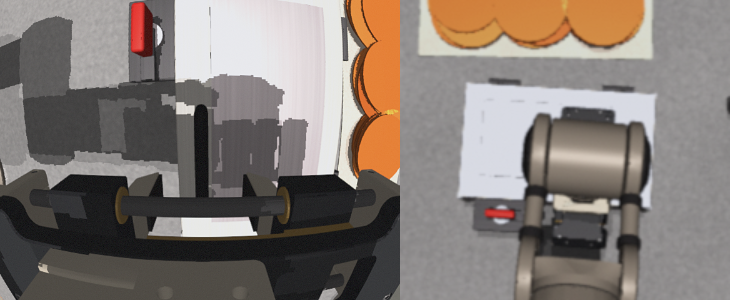

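The wrist view shows the red knob now turned along chest y. The black lift bar, at column ~200 of the left panel, sits midway between the fingers. I'm descending to grip it and working out the lid arc.

apply_moves(
  series=[0, 0, 0, 0, 0, 26, 60, 0, 0, 0, 0, 0, 25, 60, 0, 0, 0, 0, 0, 0, 30, 0, 0, 0, 0, 0, 0, 0, 0, 0, 0, 0, 0, 0, 0],
)

```text
clock: 7.3
tcp_pos: [524.0, 41.4, 126.1]
orientation: [3.139, 0.0, 1.52]
ft_force: [0.5, 0.8, 1.0]
grip_width: 40.6
grasp_force: 0.0
```

apply_moves(
  series=[0, 0, 0, 0, 0, 0, 0, 0, 0, 0, 0, 0, 0, 0, 0, 0, 0, 0, 0, 0, 0, 0, 0, 0, 0, 0, 0, 0, 0, 0, 0, 0, 0, 0, 0],
)

```text
clock: 7.8
tcp_pos: [524.2, 40.8, 125.1]
orientation: [3.139, 0.0, 1.519]
ft_force: [3.6, 0.7, 0.1]
grip_width: 11.0
grasp_force: 30.0
```

```bash
python3 - <<'E'
from h import *
t=np.radians(np.linspace(0,98,16));c,s=np.cos(t),np.sin(t)
p=np.c_[-155*c+43*s,155*s+43*c];print(np.c_[np.degrees(t)[1:],np.diff(p,axis=0),(p-p[0])[1:]])
E
```

```text
[[  6.533   5.899  17.357   5.899  17.357]
 [ 13.067   7.836  16.573  13.735  33.93 ]
 [ 19.6     9.671  15.574  23.406  49.503]
 [ 26.133  11.38   14.372  34.785  63.876]
 [ 32.667  12.941  12.984  47.726  76.86 ]
 [ 39.2    14.334  11.427  62.061  88.287]
 [ 45.733  15.542   9.722  77.602  98.009]
 [ 52.267  16.547   7.891  94.149 105.9  ]
 [ 58.8    17.337   5.957 111.486 111.857]
 [ 65.333  17.902   3.945 129.389 115.802]
 [ 71.867  18.235   1.883 147.624 117.685]
 [ 78.4    18.331  -0.204 165.955 117.481]
 [ 84.933  18.189  -2.289 184.143 115.192]
 [ 91.467  17.81   -4.343 201.953 110.849]
 [ 98.     17.2    -6.342 219.153 104.507]]
```

apply_moves(
  series=[0, 0, 0, 0.1, 5.9, -17.4, 0, 0, 0, 0, 0.1, 7.8, -16.6, 0, 0, 0, 0, 0.1, 9.7, -15.6, 0, 0, 0, 0, 0.1, 11.4, -14.4, 0, 0, 0, 0, 0.1, 12.9, -13, 0],
)

```text
clock: 8.3
tcp_pos: [567.0, 38.8, 200.3]
orientation: [-3.13, 0.001, 1.52]
ft_force: [-10.7, -0.2, -0.5]
grip_width: 11.1
grasp_force: 30.0
```

apply_moves(
  series=[0, 0, 0, 0.2, 14.3, -11.4, 0, 0, 0, 0, 0.2, 15.5, -9.7, 0, 0, 0, 0, 0.2, 16.5, -7.9, 0, 0, 0, 0, 0.2, 17.3, -6, 0, 0, 0, 0, 0.2, 17.9, -3.9, 0],
)

```text
clock: 8.8
tcp_pos: [650.8, 35.1, 242.6]
orientation: [-3.138, 0.001, 1.519]
ft_force: [-8.5, -1.3, 7.9]
grip_width: 11.3
grasp_force: 30.0
```

apply_moves(
  series=[0, 0, 0, 0.2, 18.2, -1.9, 0, 0, 0, 0, 0.2, 18.3, 0.2, 0, 0, 0, 0, 0.2, 18.2, 2.3, 0, 0, 0, 0, 0.2, 17.8, 4.3, 0, 0, 0, 0, 0.2, 17.2, 6.3, 0],
)

```text
clock: 9.3
tcp_pos: [741.3, 31.1, 229.5]
orientation: [-3.138, 0.002, 1.519]
ft_force: [-3.0, -3.0, 4.7]
grip_width: 11.1
grasp_force: 30.0
```

apply_moves(
  series=[0, 0, 0, 0, 0, 0, 0, 0, 0, 0, 0, 0, 0, 0],
)

```text
clock: 9.5
tcp_pos: [742.8, 31.0, 228.6]
orientation: [3.141, 0.001, 1.519]
ft_force: [3.5, -2.6, -0.8]
grip_width: 10.8
grasp_force: 30.0
```

Bar displacement matches a lid angle of about 98°. I'll open just enough to let go, lift clear and back off.

apply_moves(
  series=[0, 0, 0, 0, 0, 0, 20, 0, 0, 0, 0, 0, 0, 20, 0, 0, 0, 0, 0, 0, 20],
)

```text
clock: 9.8
tcp_pos: [741.5, 32.4, 229.4]
orientation: [-3.141, -0.0, 1.52]
ft_force: [-0.8, -0.1, 0.6]
grip_width: 19.7
grasp_force: 0.0
```

apply_moves(
  series=[0, 0, 0, 0, 0, -25, 20, 0, 0, 0, 0, 0, -25, 20, 0, 0, 0, 0, 0, -25, 20, 0, 0, 0, 0, 0, 0, 20],
)

```text
clock: 10.2
tcp_pos: [742.8, 32.4, 309.2]
orientation: [3.134, -0.0, 1.52]
ft_force: [0.1, -0.3, 0.6]
grip_width: 19.9
grasp_force: 0.0
```

apply_moves(
  series=[0, 0, 0, 0, -45, 0, 90, 0, 0, 0, 0, -49, 0, 90, 0, 0, 0, 0, -49, 0, 90, 0, 0, 0, 0, -49, 0, 90, 0, 0, 0, 0, -49, 0, 90],
)

```text
clock: 10.7
tcp_pos: [501.5, 44.6, 303.4]
orientation: [-3.14, -0.0, 1.52]
ft_force: [0.6, 0.1, 1.3]
grip_width: 55.3
grasp_force: 0.0
```

apply_moves(
  series=[0, 0, 0, 0, -40, 0, 90, 0, 0, 0, 0, 0, 0, 90, 0, 0, 0, 0, 0, 0, 90],
)

```text
clock: 11.0
tcp_pos: [463.9, 46.5, 304.6]
orientation: [3.141, 0.0, 1.52]
ft_force: [-0.2, -0.7, 0.3]
grip_width: 79.4
grasp_force: 0.0
```

```bash
python3 - <<'E'
from h import *
for n in("wrist","top"): 
    np.save(f"pics/{n}2_T.npy",cams.camera_info(n)["world_from_camera"]);cv2.imwrite(f"pics/{n}2.png",cams.grab_frame(n)[:,:,::-1])
a=cv2.imread("pics/wrist2.png");b=cv2.imread("pics/top2.png")[130:330,190:410]
cv2.imwrite("pics/v2.png",np.hstack([cv2.resize(a,(400,300)),cv2.resize(b,(330,300))]))
E
```

```text
(no output)
```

View pics/v2.png

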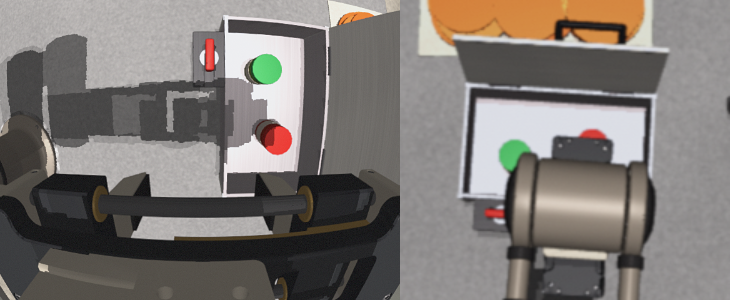

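The lid stands open. In the wrist panel the green jar is at (266,68) and the red jar at (276,138); in the top crop green is at (515,155). Next I'll measure the jar positions.

```bash
python3 - <<'E'
from h import *
a=cv2.imread("pics/wrist2.png").astype(int);b,g,r=a[...,0],a[...,1],a[...,2]
i=cams.camera_info("wrist");K=i["mtx"];T=np.load("pics/wrist2_T.npy")
def fish(uv,z):
    d=(uv-K[:2,2])/K[0,0];t=np.linalg.norm(d,axis=1,keepdims=True)
    v=np.c_[d/t*np.sin(t),np.cos(t)]@T[:3,:3].T;return T[:3,3]+v*((z-T[2,3])/v[:,2])[:,None]
for n,m in(("green",(g>150)&(r<120)&(b<140)),("red",(r>170)&(g<90))):
    m=m.astype(np.uint8);m[:, :380]=0
    c=max(cv2.findContours(m,cv2.RETR_EXTERNAL,cv2.CHAIN_APPROX_NONE)[0],key=cv2.contourArea)[:,0]
    P=fish(c.astype(float),85)[:,:2].astype(np.float32);print(n,cv2.fitEllipse(P),cv2.minEnclosingCircle(P))
t=cv2.imread("pics/top2.png").astype(int);m=((t[...,1]>140)&(t[...,2]<110)&(t[...,0]<140)).astype(np.uint8);m[:130]=0;m[:,:230]=0;m[:,400:]=0
c=max(cv2.findContours(m,cv2.RETR_EXTERNAL,cv2.CHAIN_APPROX_NONE)[0],key=cv2.contourArea)[:,0]
P=ray("top",c,85)[:,:2].astype(np.float32);print("top",cv2.minEnclosingCircle(P),P.min(0),P.max(0))
s=read_state();print(s["tcp_pos"],s["orientation"],s["joint_positions"])
E
```

```text
green ((573.7063598632812, 145.47817993164062), (49.22561264038086, 49.38496017456055), 150.9974822998047) ((573.8011474609375, 145.5253143310547), 25.328962326049805)
red ((596.3225708007812, 21.93636703491211), (40.272247314453125, 51.68449401855469), 157.60064697265625) ((592.500244140625, 23.054433822631836), 25.157773971557617)
top ((574.0980224609375, 145.81373596191406), 24.552406311035156) [550.598 122.665] [596.488 167.984]
[465.362  46.305 304.347] [3.141 0.    1.519] [-0.065  0.182  1.527 -0.     1.432 -0.014]
```

Two views agree that the green jar is at (574, 145.6), 18 mm in front of the chest's centre line. I'll grip it along chest y, where there is the most clearance.

apply_moves(
  series=[0, 0, 0, 35, 34.5, 0, 90, 0, 0, 0, 35, 34.5, 0, 90, 0, 0, 0, 34.8, 34.3, 0, 90, 0, 0, 8.1, 0, 0, 0, 90, 0, 0, 8.1, 0, 0, 0, 90],
)

```text
clock: 11.6
tcp_pos: [574.9, 146.9, 301.7]
orientation: [-3.139, 0.002, 1.233]
ft_force: [-0.7, -0.5, -0.5]
grip_width: 89.8
grasp_force: 0.0
```

apply_moves(
  series=[0, 0, 8.1, 0, 0, 0, 90, 0, 0, 8.1, 0, 0, 0, 90, 0, 0, 8.1, 0, 0, 0, 90, 0, 0, 8.1, 0, 0, 0, 90, 0, 0, 8.1, 0, 0, 0, 90],
)

```text
clock: 12.1
tcp_pos: [574.3, 145.8, 303.2]
orientation: [-3.141, 0.001, 0.524]
ft_force: [0.3, 0.2, 0.0]
grip_width: 90.0
grasp_force: 0.0
```

apply_moves(
  series=[0, 0, 8.1, 0, 0, 0, 90, 0, 0, 8.1, 0, 0, 0, 90, 0, 0, 8.1, 0, 0, 0, 90, 0, 0, 8.1, 0, 0, 0, 90, 0, 0, 0, 0, 0, 0, 90],
)

```text
clock: 12.6
tcp_pos: [574.1, 145.7, 303.3]
orientation: [3.141, 0.001, -0.037]
ft_force: [-0.4, 0.3, -0.2]
grip_width: 89.9
grasp_force: 0.0
```

apply_moves(
  series=[0, 0, 0, 0, 0, 45, 90, 0, 0, 0, 0, 0, 45, 90, 0, 0, 0, 0, 0, 45, 90, 0, 0, 0, 0, 0, 35, 90, 0, 0, 0, 0, 0, 0, 90],
)

```text
clock: 13.1
tcp_pos: [570.4, 145.3, 128.8]
orientation: [3.14, 0.011, -0.032]
ft_force: [0.3, 0.3, -1.3]
grip_width: 90.1
grasp_force: 0.0
```

apply_moves(
  series=[0, 0, 0, 0, 0, 24, 90, 0, 0, 0, 0, 0, 24, 90, 0, 0, 0, 0, 0, 24, 90, 0, 0, 0, 0, 0, 16, 90, 0, 0, 0, 0, 0, 0, 90],
)

```text
clock: 13.6
tcp_pos: [573.3, 145.7, 46.0]
orientation: [3.141, 0.002, -0.033]
ft_force: [-0.5, -0.3, -0.2]
grip_width: 89.5
grasp_force: 0.0
```

apply_moves(
  series=[0, 0, 0, 0, 0, 0, 60, 0, 0, 0, 0, 0, 0, 40, 0, 0, 0, 0, 0, 0, 40, 0, 0, 0, 0, 0, 0, 40, 0, 0, 0, 0, 0, 0, 40],
)

```text
clock: 14.1
tcp_pos: [573.4, 145.7, 47.1]
orientation: [-3.142, -0.001, -0.035]
ft_force: [0.3, -0.1, -0.1]
grip_width: 54.9
grasp_force: 0.0
```

apply_moves(
  series=[0, 0, 0, 0, 0, 0, 40, 0, 0, 0, 0, 0, 0, 40, 0, 0, 0, 0, 0, 0, 40],
)

```text
clock: 14.4
tcp_pos: [573.3, 145.7, 47.0]
orientation: [3.142, -0.001, -0.036]
ft_force: [-0.8, 0.2, 4.4]
grip_width: 51.5
grasp_force: 30.0
```

apply_moves(
  series=[0, 0, 0, 0, 0, -10, 40, 0, 0, 0, 0, 0, -30, 40, 0, 0, 0, 0, 0, -40, 40, 0, 0, 0, 0, 0, -45, 40, 0, 0, 0, 0, 0, -45, 40],
)

```text
clock: 14.9
tcp_pos: [572.5, 145.6, 218.2]
orientation: [3.141, 0.001, -0.036]
ft_force: [0.9, 0.6, -2.0]
grip_width: 51.7
grasp_force: 30.0
```

apply_moves(
  series=[0, 0, 0, -5, 20, 0, 40, 0, 0, 0, -8.6, 38, 0, 40, 0, 0, 0, -8.6, 38, 0, 40, 0, 0, 0, -8.6, 38, 0, 40, 0, 0, 0, -8.6, 38, 0, 40],
)

```text
clock: 15.4
tcp_pos: [526.7, -26.0, 216.8]
orientation: [3.142, 0.001, -0.035]
ft_force: [0.3, -0.5, -2.8]
grip_width: 51.9
grasp_force: 30.0
```

apply_moves(
  series=[0, 0, 0, -8.6, 38, 0, 40, 0, 0, 0, -8.6, 38, 0, 40, 0, 0, 0, -8.6, 38, 0, 40, 0, 0, 0, -8.6, 38, 0, 40, 0, 0, 0, -8.6, 38, 0, 40],
)

```text
clock: 15.9
tcp_pos: [477.0, -214.4, 216.8]
orientation: [-3.141, 0.0, -0.036]
ft_force: [0.6, -0.1, -2.0]
grip_width: 51.6
grasp_force: 30.0
```

apply_moves(
  series=[0, 0, 0, -8.6, 38, 0, 40, 0, 0, 0, -8.6, 38, 0, 40, 0, 0, 0, -8.6, 38, 0, 40, 0, 0, 0, -9, 40, 0, 40, 0, 0, 0, 0, 5, 0, 40],
)

```text
clock: 16.4
tcp_pos: [435.6, -374.8, 216.3]
orientation: [3.14, 0.001, -0.04]
ft_force: [-0.8, 0.3, -1.9]
grip_width: 51.8
grasp_force: 30.0
```

```bash
python3 - <<'E'
from h import *
s=read_state();print(s["tcp_pos"],s["grasp_force"],s["grip_width"])
cv2.imwrite("pics/s3.png",cams.grab_frame("scene")[150:450,60:560,::-1])
E
```

```text
[ 435.642 -374.759  216.342] 29.99862492084503 51.80896500783045
```

View pics/s3.png

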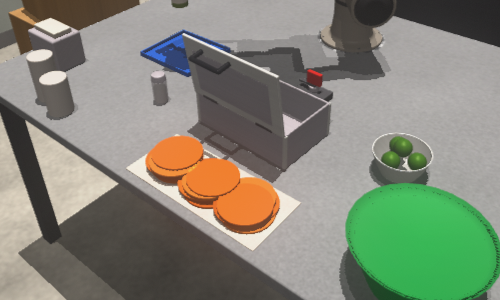

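The crop shows the lid upright at (235,90) and the shaker and limes untouched. The jar is above the tray, with its base just visible at the top edge (180,2). Lowering gently.

apply_moves(
  series=[0, 0, 0, 0, 0, 40, 40, 0, 0, 0, 0, 0, 45, 40, 0, 0, 0, 0, 0, 40, 40, 0, 0, 0, 0, 0, 20, 40, 0, 0, 0, 0, 0, 8, 40],
)

```text
clock: 16.95
tcp_pos: [436.8, -368.4, 61.3]
orientation: [-3.138, 0.003, -0.035]
ft_force: [0.5, -0.1, -1.0]
grip_width: 51.5
grasp_force: 30.0
```

apply_moves(
  series=[0, 0, 0, 0, 0, 5, 40, 0, 0, 0, 0, 0, 3, 40, 0, 0, 0, 0, 0, 2, 40, 0, 0, 0, 0, 0, 2, 40, 0, 0, 0, 0, 0, 1, 40],
)

```text
clock: 17.45
tcp_pos: [437.7, -371.0, 51.1]
orientation: [3.141, -0.001, -0.036]
ft_force: [-0.3, 0.4, -2.5]
grip_width: 51.7
grasp_force: 30.0
```

apply_moves(
  series=[0, 0, 0, 0, 0, 2, 40, 0, 0, 0, 0, 0, 1, 40, 0, 0, 0, 0, 0, 1, 40, 0, 0, 0, 0, 0, 0.5, 40, 0, 0, 0, 0, 0, 0, 40],
)

```text
clock: 17.95
tcp_pos: [437.5, -370.8, 46.1]
orientation: [3.142, 0.0, -0.036]
ft_force: [-0.4, -0.2, -2.0]
grip_width: 51.8
grasp_force: 30.0
```

apply_moves(
  series=[0, 0, 0, 0, 0, 0.5, 40, 0, 0, 0, 0, 0, 0.5, 40, 0, 0, 0, 0, 0, 0, 40],
)

```text
clock: 18.25
tcp_pos: [437.6, -370.8, 45.9]
orientation: [3.141, -0.0, -0.036]
ft_force: [-1.7, 2.4, 5.2]
grip_width: 51.5
grasp_force: 30.0
```

The force reversed from −2 N to +5 N, so the jar is on the tray floor. Releasing.

apply_moves(
  series=[0, 0, 0, 0, 0, 0, 60, 0, 0, 0, 0, 0, 0, 75, 0, 0, 0, 0, 0, 0, 90, 0, 0, 0, 0, 0, 0, 90, 0, 0, 0, 0, 0, 0, 90],
)

```text
clock: 18.75
tcp_pos: [437.5, -370.8, 45.0]
orientation: [-3.142, 0.0, -0.036]
ft_force: [0.1, 0.2, 0.7]
grip_width: 86.7
grasp_force: 0.0
```

apply_moves(
  series=[0, 0, 0, 0, 0, -15, 90, 0, 0, 0, 0, 0, -40, 90, 0, 0, 0, 0, 0, -45, 90, 0, 0, 0, 0, 0, -45, 90, 0, 0, 0, 0, 0, -30, 90],
)

```text
clock: 19.25
tcp_pos: [438.0, -371.3, 223.7]
orientation: [3.139, -0.003, -0.036]
ft_force: [-0.4, 0.2, 0.4]
grip_width: 90.0
grasp_force: 0.0
```

apply_moves(
  series=[0, 0, 0, -45, 0, 0, 90, 0, 0, 0, -40, 0, 0, 90, 0, 0, 0, 0, 0, 0, 90, 0, 0, 0, 0, 0, 0, 90],
)

```text
clock: 19.65
tcp_pos: [352.3, -368.1, 220.6]
orientation: [3.141, -0.001, -0.037]
ft_force: [0.1, 0.1, -0.6]
grip_width: 90.3
grasp_force: 0.0
```

```bash
python3 - <<'E'
from h import *
a=cams.grab_frame("scene")[100:400,150:500,::-1];b=cams.grab_frame("wrist")[:,:,::-1]
cv2.imwrite("pics/f.png",np.hstack([a,cv2.resize(b,(400,300))]))
E
```

```text
(no output)
```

View pics/f.png

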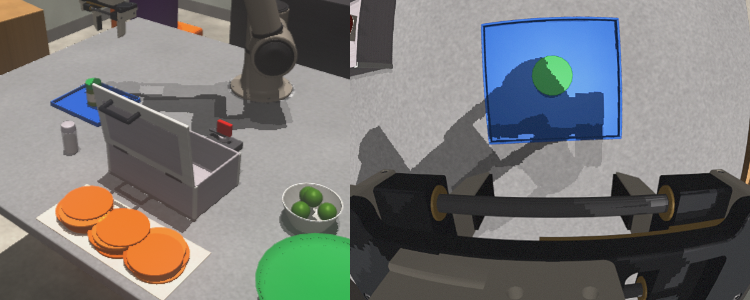

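The jar stands upright near the tray's centre (right panel, 552,75). The lid is up, the shaker and limes are undisturbed, and the gripper is clear.

```bash
python3 -c "
from station import *
print(close_job())"
```

```text
the job is handed in; nothing more can be done
None
```

I turned the latch a quarter turn clockwise, left the lid open at about 98°, set the green-capped jar upright on the blue tray and let go, touched none of the other items, and handed the job in at about 20 s; no verdict was returned.

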